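Set the click stop of the packing jig and push the gift box up to it

ROBOT

A 6-joint arm with a two-finger parallel gripper is mounted at the origin on the work surface. World frame = base frame: x ahead of the robot, y to its left, z up, the work surface at z = 0. Lengths are in m, angles in rad, forces in N, time in s.
With the tool pointing down it reaches from about 0.275 to 0.75 m from the base axis. Payload 10.2 kg.
Tool frame: the origin (TCP) lies midway between the tips of the shut fingers; the grasp point (between the pads) lies 19 mm behind it; z points along the fingers, y is the line along which they close (so a half turn about z gives the same grasp; the last joint's range is limited). The gripper opens to 85 mm and grips with 20 to 120 N. Pads are 22 mm wide; open, the fingers measure 114 mm over their backs; the gripper's body (76 mm by 85 mm) begins 54 mm behind the grasp point. The pads swing forward as they close: fully open they stand 13 mm farther back than shut.
Start: joints at [1.038, 0.313, 1.498, -0, 1.331, -0.223], TCP at [0.16, 0.5, 0.231] pointing down, gripper open.
Joint ranges: [-2.94, 2.94], [-0.97, 2.17], [0.19, 2.56], [-1.23, 4.37], [0.02, 3.11], [-2.88, 2.88]. Speed limits (rad/s): [2.39, 2.39, 3.01, 3.14, 3.14, 3.14].

INTERFACE

Orientations are given as a unit quaternion [x, y, z, w].
In Python, from workcell import sensors, optics, job gives the robot as it stands. The module is installed in compiled form; this text tells all that it offers.
- The arm moves only by the tool step_arm, never from a script. Its argument "targets" is text: rows parted by semicolons, each of 5 numbers parted by spaces: the finger opening in m, from 0 to 0.0854, then the shift along the tool's x, y, z in m, then the turn about the tool's z in degrees. In form: gripper x y z turn; .... A call has 1 to 20 rows; each row is the pose to reach, as a shift and turn from the pose commanded when the call began, along the tool's axes at that moment; what a row does not reach only later rows make up. A row lasts 1/12 s, in which the tool goes at most 41.7 mm and 7.16 degrees, less where a joint would pass 70% of its speed; a pose out of reach is approached as far as the arm can. A call with a gripper value outside its range is refused whole. The fingers move at their own pace and stop on an object; "newtons" is the grip in N (left out, the last holds). Time passes only in rows, so rows that repeat a pose let the fingers close. It gives the time, the measured TCP pose, the force, the opening and the grip force at its end, in the units of the state.
- sensors.state(): the state, without advancing time (a new reading comes with each control period).
- optics.grab_frame(name): name is "scene" or "top" or "wrist"; returns the picture (400x640x3 uint8, red, green, blue); there is no depth.
- optics.camera_info(name): a dict with "intrinsics" (3x3 intrinsics, pixels), "dist" ([k1, k2, p1, p2, k3] as OpenCV has them; the pictures are not rectified), "T" (4x4, takes a point from camera to world coordinates). Camera axes: x right, y down, z forward; pixel columns grow to the right and rows downward; lengths in m; the calibration is good to about 2 mm. A picture is of the moment at which its call begins: read the wrist's pose just before it. camera_info takes no time and is no camera call; for the wrist camera it gives the pose at the moment of the call.
- job.hand_in(): hands the job in; it is judged then, once.
The state is a dict: "clock": time; "q": joint angles; "joint_vel": joint speeds; "joint_efforts": joint torques, N m; "eef_pos": TCP position; "eef_rot": TCP orientation; "wrist_force": force on the tool from outside, world axes, zero at the start; "ft_torque": the same for the moment, N m; "gripper_width": opening from 0.0 (shut) to 1.0 (fully open); "gripper_force": force on a finger pad.
Only numpy, scipy, OpenCV 4.12 (cv2) and the standard library are available. Lean on these libraries where they do the work, as an engineer would, in place of code of your own. Each camera call takes 0.05 s, during which the arm holds its last target. There are 200 camera calls.

TASK

Push the sliding stop along its rail, away from the gift box, until its spring pin drops into the notch between the two cross bars, and leave it clicked in there. Then push the gift box along its lane until its front sits against the stop, without knocking the stop out of the notch. Only push with the fingers: do not lift or tip the box, and leave the two jars and the round sweet box where they are.

Things in the scene. Friction and masses are not known exactly. Their poses are not given: they have to be found in the camera images.
- jig: fixed plywood jig, 225 x 520 x 12 mm. Origin at table height under the middle of the box lane; y runs along lane and rail from gift box to notch, x across from lane to rail, z up. Lane 126 mm wide, floor at z 12 mm, centred on x = 0 between strips 12 mm high. Rail 20 mm wide, centred at x = 87 mm, top at z 32 mm, end caps at y = +-245 mm, tops at z 38 mm
- stop (a joint): travel of the steel stop along its rail, m, 0 to 0.185, growing along the jig's +y. Friction 1.5 N. Carriage 50 mm long, blade 10 mm thick across the lane (z 17 to 57 mm). Riding over the near, low cross bar takes about 5 N, then the force falls as the pin drops and the stop jumps on a few mm; on over the far, higher bar takes 15 to 20 N, back out about 5 N. In the notch it has about 1 mm of play
- stop_push (a point): centre of the -y face of the stop's upright push plate, the face to push on; the plate is 36 mm wide across the rail, 8 mm thick and stands from z = 36 to 91 mm above the table, this point at 63.5 mm. Axes as the jig's
- stop_face (a point): centre of the flat -y face of the stop's blade, the face which the gift box must meet; over the middle of the lane. Axes as the jig's
- pin_axis (a point): point of the stop on the axis of its upright spring pin (round steel tip, 16 mm black cap, 31 mm beyond the rail's centre line). It moves along with the stop, not up and down with the pin. The pin is in the notch when this point is over the notch along the jig's y. Axes as the jig's
- pin (a joint): how far the spring pin is lifted, in m: 0 fully down (away from the cross bars), about 0.004 on top of the near cross bar, 0 to 0.0005 when dropped into the notch, about 0.007 on top of the far bar
- notch (a point): middle of the notch between two steel cross bars (8 mm thick, 16 mm apart) on a dark block 26 x 34 mm fixed beside the rail; its place along the rail varies. The near bar lies 7 mm before this point, the far one 9 mm beyond, along the jig's y. Axes as the jig's
- gift_box: loose gift box with a teal lid with a round window and a yellow base, 120 mm across the lane, 140 mm along it, 58 mm high, about 0.3 kg, lying in the lane with 3 mm of play on each side. Origin at the centre of its underside; its y axis points along the lane to the stop
- box_front (a point): centre of the gift box's front face (towards the stop), half-way up. Axes as the gift box's
- box_back (a point): centre of the gift box's back face (away from the stop), half-way up, the face to push on. Axes as the gift box's
- jar_a: loose jar with a metal cap, 60 mm wide, 85 mm high, standing on the table beyond the jig, to be left alone. Origin at the centre of its underside
- jar_b: loose jar like the other one, standing on the table between the jig and the robot, to be left alone. Origin at the centre of its underside
- sweet_box: loose round amber sweet box, 132 mm wide, 50 mm high, on the table beyond the jig, to be left alone. Origin at the centre of its underside
Things that resemble listed ones, but are neither listed nor needed, are in the scene too. There is more than one size of the gift_box; the one meant has the size given above.

How it is judged:
On the way, in this order (a step that is already met when the one before it is completed fails the run):
1. the stop's pin has dropped into the notch (y of pin_axis in the frame of notch between -0.003 and 0.003 m and value of joint pin below 0.0025 m), for 0.3 s.
2. the gift box is against the stop (y of box_front in the frame of stop_face above -0.004 m), for 0.1 s.
At the end, for the whole second after the job is handed in: The stop's pin sits in the notch (within 3 mm along the rail, pin lifted less than 2.5 mm), the middle of the gift box's front is within 4 mm of the stop's blade, and the box lies flat and at rest on the lane floor (all of step 1 and y of box_front in the frame of stop_face between -0.004 and 0.004 m and z of gift_box in the frame of jig below 0.015 m and linear speed of gift_box below 0.01 m/s); the robot touches nothing.
It fails at once if the gift box is lifted more than 10 mm off the lane floor or tipped more than 0.2 rad (z of gift_box in the frame of jig above 0.022 m or angle between gift_box's own z axis and vertical above 0.2 rad).
It fails at once if a jar or the sweet box is moved more than 20 mm (distance of any of jar_a, jar_b, sweet_box from where it was at the start of the episode above 0.02 m).
It also fails if it takes over 72 s, if anything falls off the work surface, if the arm or the gripper's body presses on something with over 40 N, if the wrist force passes 120 N, or if a joint passes its speed limit or range.

## Working session

There is one attempt and no reset: what is moved stays moved. The work goes in short steps, Python scripts to look and compute and a tool call to move; the robot and the scene stay as the last step left them, time stands still between calls to the robot, and variables do not carry over. Pictures are saved under pics/ and viewed, at most 10 in all, crops included, and the job is handed in when it is done.

Besides the shell and the picture viewer there is one more tool, called after ">>>" as name(argument=value, ...), one argument or row to a line, values as JSON. step_arm: Moves the arm, as the interface text tells. Its arguments: {"type":"object","properties":{"targets":{"type":"string"},"newtons":{"type":"number"}},"required":["targets"]}

```bash
mkdir -p pics
cat > h.py <<'E'
import numpy as np, cv2
from workcell import sensors, optics, job
def ray(name,uv,z,info=None):
    i=info or optics.camera_info(name); T=np.array(i["T"]);K=np.array(i["intrinsics"],float);d=np.array(i["dist"],float)
    n=cv2.undistortPoints(np.array(uv,float).reshape(-1,1,2),K,d).reshape(-1,2)
    D=np.c_[n,np.ones(len(n))]@T[:3,:3].T; o=T[:3,3]
    return o+D*((z-o[2])/D[:,2])[:,None]
def proj(name,P,info=None):
    i=info or optics.camera_info(name); T=np.linalg.inv(np.array(i["T"]))
    return cv2.projectPoints(np.array(P,float).reshape(-1,1,3),cv2.Rodrigues(T[:3,:3])[0],T[:3,3],np.array(i["intrinsics"],float),np.array(i["dist"],float))[0].reshape(-1,2)
def snap(name,fn):
    f=optics.grab_frame(name); cv2.imwrite(fn,f[:,:,::-1]); return f
E
python3 - <<'E'
from h import *
for n in("top","scene"): snap(n,f"pics/{n}0.png"); print(n,np.round(optics.camera_info(n)["T"],3).tolist())
a=cv2.imread("pics/top0.png");
s=sensors.state(); print(s["eef_rot"],s["wrist_force"],s["clock"])
E
```

```text
top [[0.022, -0.988, 0.156, 0.338], [-0.999, -0.027, -0.031, -0.031], [0.035, -0.155, -0.987, 1.093], [0.0, 0.0, 0.0, 1.0]]
scene [[0.417, 0.639, -0.647, 1.071], [0.909, -0.281, 0.308, -0.341], [0.015, -0.716, -0.698, 0.702], [0.0, 0.0, 0.0, 1.0]]
[ 1.54257030e-01  9.88030597e-01 -5.17835365e-04 -1.98124941e-04] [-0.45350103  0.73333489  1.15637635] 0.1
```

View pics/top0.png

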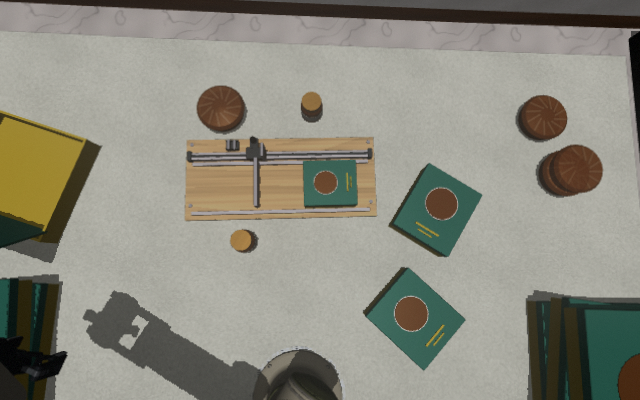

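View pics/scene0.png

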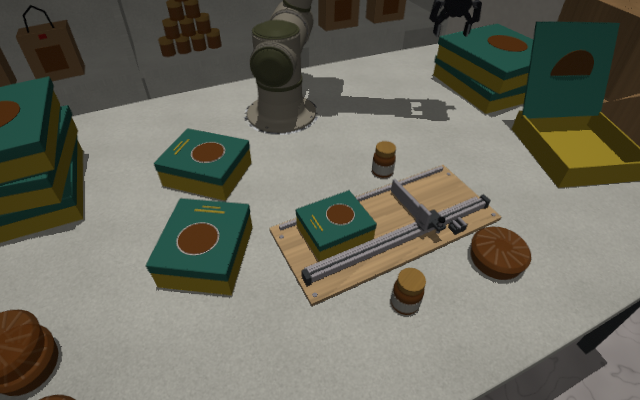

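The top view shows the jig from (185,138) to (376,217), with jig +y running left. The stop blade is at x≈256, the notch block at about (233,145), the gift box at (304–357,160–207), and jars at (311,104) and (241,240). The scene view agrees.

Run:
```python
from h import *
f=cv2.imread("pics/top0.png")
h=cv2.cvtColor(f,cv2.COLOR_BGR2HSV)
m=((h[...,0]>8)&(h[...,0]<25)&(h[...,1]>70)&(h[...,2]>110)).astype(np.uint8)*255
m[:130]=0;m[225:]=0;m[:,:175]=0;m[:,385:]=0
m=cv2.morphologyEx(m,cv2.MORPH_OPEN,np.ones((2,2)))
p=cv2.findNonZero(m); r=cv2.minAreaRect(p); b=cv2.boxPoints(r); print(b)
w=ray("top",b,0.012); print(w.round(4)); c=w.mean(0); print("c",c, [np.linalg.norm(w[i]-w[i-1]) for i in range(4)])
cv2.imwrite("pics/topc.png",cv2.resize(f[128:228,180:382],None,fx=3.9,fy=3.9,interpolation=cv2.INTER_CUBIC))
```

```text
[[184.56516 141.08066]
 [375.61105 137.60709]
 [377.06546 217.59882]
 [186.01956 221.07239]]
[[ 0.6627  0.333   0.012 ]
 [ 0.6906 -0.1982  0.012 ]
 [ 0.4636 -0.203   0.012 ]
 [ 0.4409  0.3123  0.012 ]]
c [0.5644293  0.06102849 0.012     ] [np.float64(0.22274975781793338), np.float64(0.5319486813806231), np.float64(0.2271118920128852), np.float64(0.5157217997488619)]
```

View pics/topc.png

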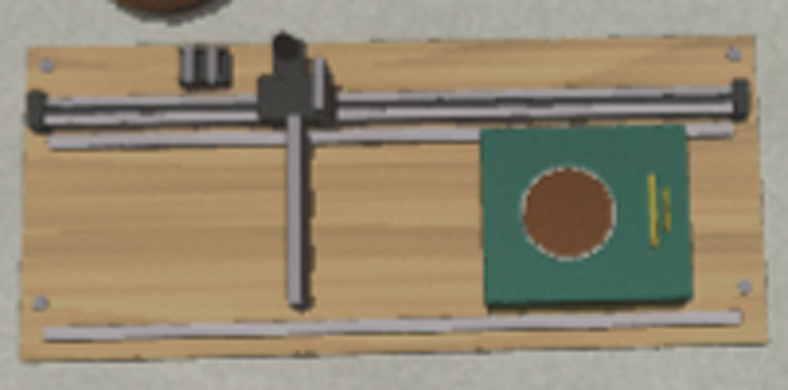

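The enlarged crop shows plywood corners at crop (27,47), (754,36), (767,343) and (20,360), and rail caps at (37,112) and (740,101). The notch bars are at x≈188 and 210, the pin cap at (287,47), and the push plate top at (319,83).

```bash
cat >> h.py <<'E'
def fit(src,dst):
    src=np.array(src,float);dst=np.array(dst,float)[:,:2];a=src.mean(0);b=dst.mean(0)
    s=src-a;d=dst-b; yaw=np.arctan2((s[:,0]*d[:,1]-s[:,1]*d[:,0]).sum(),(s*d).sum())
    R=np.array([[np.cos(yaw),-np.sin(yaw)],[np.sin(yaw),np.cos(yaw)]]);t=b-R@a
    return R,t,yaw,d-s@R.T
E
python3 - <<'E'
from h import *
c=lambda p:np.array(p,float)/3.9+[180-.37,128-.37]
w=ray("top",c([(27,47),(754,36),(767,343),(20,360)]),0.012)
k=ray("top",c([(37,106),(740,95)]),0.038)
print(w.round(4).tolist(),k.round(4).tolist())
# plywood x extents: unknown offset; use caps for pose, corners for yaw
R,t,yaw,res=fit([(87,245),(87,-245)],k*1000); print(np.degrees(yaw),t,res)
J=lambda p,z:((ray("top",c(p),z)[:,:2]*1000-t)@R).round(1).tolist()
print("corners",J([(27,47),(754,36),(767,343),(20,360)],.012))
print("bars",J([(188,65),(210,65)],.022),"block",J([(180,65),(231,65)],.012))
print("plate",J([(319,58),(319,108)],.091),"cap",J([(287,45)],.09),J([(287,45)],.06))
print("blade",J([(293,120),(300,300)],.057),"box",J([(481,129),(686,125),(691,300),(486,304)],.07))
print("jars",(ray("top",[(311,101),(241,240)],.085)[:,:2]*1000-t)@R, t)
s=sensors.state();print(s["eef_pos"])
E
```

```text
[[0.6668, 0.3279, 0.012], [0.6926, -0.1907, 0.012], [0.4691, -0.2008, 0.012], [0.4438, 0.3158, 0.012]] [[0.6171, 0.3093, 0.038], [0.6407, -0.1772, 0.038]]
2.7756725115624032 [542.0129363   61.86955581] [[ 0.07035521 -1.45114473]
 [-0.07035521  1.45114473]]
corners [[137.6, 259.7], [138.1, -259.5], [-85.6, -258.9], [-85.8, 258.4]]
bars [[119.6, 144.3], [119.4, 128.9]] block [[122.8, 152.1], [122.3, 116.1]]
plate [[102.0, 43.7], [67.9, 43.8]] cap [[111.6, 64.9]] [[121.1, 69.4]]
blade [[69.1, 65.7], [-54.8, 60.9]] box [[57.3, -62.2], [57.7, -201.0], [-62.2, -199.9], [-62.0, -63.5]]
jars [[ 215.95270267  -86.61607857]
 [-147.6409987    95.47947971]] [542.0129363   61.86955581]
[0.15994642 0.49980624 0.23081497]
```

```bash
cat >> h.py <<'E'
from scipy.spatial.transform import Rotation as Ro
yaw=np.radians(2.78); RJ=np.array([[np.cos(yaw),-np.sin(yaw)],[np.sin(yaw),np.cos(yaw)]]); tJ=np.array([.542,.0619])
def togo(jx,jy,z):
    s=sensors.state();M=Ro.from_quat(s["eef_rot"]).as_matrix()
    w=np.r_[tJ+RJ@[jx,jy],z]; d=M.T@(w-np.array(s["eef_pos"]))
    a=np.degrees(np.arctan2(M[1,1],M[0,1])); print("shift mm",(d*1000).round(1),"turn",round(a-92.78,2))
def where():
    s=sensors.state();p=np.array(s["eef_pos"]); print("jig mm",((p[:2]-tJ)@RJ*1000).round(1),p[2].round(4),"F jig",(np.array(s["wrist_force"])[:2]@RJ).round(2),s["clock"])
E
python3 -c "
from h import *
togo(.087,.010,.231)"
```

```text
shift mm [-575.3 -260.7   -0. ] turn -20.53
```

>>> step_arm(
  targets="0 -575 -261 0 -20.5;0 -575 -261 0 -20.5;0 -575 -261 0 -20.5;0 -575 -261 0 -20.5;0 -575 -261 0 -20.5;0 -575 -261 0 -20.5;0 -575 -261 0 -20.5;0 -575 -261 0 -20.5;0 -575 -261 0 -20.5;0 -575 -261 0 -20.5;0 -575 -261 0 -20.5;0 -575 -261 0 -20.5;0 -575 -261 0 -20.5;0 -575 -261 0 -20.5;0 -575 -261 0 -20.5;0 -575 -261 0 -20.5;0 -575 -261 0 -20.5;0 -575 -261 0 -20.5",
)

```text
clock: 1.6
eef_pos: [0.7059, 0.0057, 0.2309]
eef_rot: [-0.024, 1.0, 0.0, -0.0]
wrist_force: [0.5, 0.7, 0.5]
gripper_width: -0.004
gripper_force: 0.0
```

I gave the shifts in mm, but the tool takes metres. The arm went too far at a safe height and touched nothing, so I'll correct from here.

```bash
python3 -c "
from h import *
where();togo(.087,.010,.231);snap('wrist','pics/w0.png')"
```

```text
jig mm [161.  -64.1] 0.2309 F jig [0.55 0.66] 1.6
shift mm [74.1 74.  -0. ] turn -0.04
```

>>> step_arm(
  targets="0 0 0 0 0;0 0 0 0 0",
)

```text
clock: 1.82
eef_pos: [0.7049, 0.0071, 0.23]
eef_rot: [-0.024, 1.0, 0.0, -0.001]
wrist_force: [0.2, 0.1, 0.8]
gripper_width: 0.0
gripper_force: 0.0
```

```bash
python3 -c "
from h import *
where();togo(.087,.010,.231)"
```

```text
jig mm [160.1 -62.7] 0.23 F jig [0.2  0.12] 1.8167
shift mm [73.2 72.6 -0.8] turn -0.07
```

>>> step_arm(
  targets="0 0.037 0.036 0 0;0 0.073 0.073 0 0;0 0.073 0.073 0 0;0 0.073 0.073 0 0;0 0.073 0.073 0 0",
)

```text
clock: 2.23
eef_pos: [0.6274, 0.0785, 0.2328]
eef_rot: [-0.025, 1.0, -0.0, 0.001]
wrist_force: [-0.7, 0.5, -0.4]
gripper_width: -0.003
gripper_force: 0.0
```

```bash
python3 -c "
from h import *
where();togo(.087,.010,.056);snap('wrist','pics/w1.png')"
```

```text
jig mm [86.1 12.5] 0.2328 F jig [-0.63  0.51] 2.2333
shift mm [ -0.6  -2.5 176.8] turn 0.13
```

View pics/w1.png

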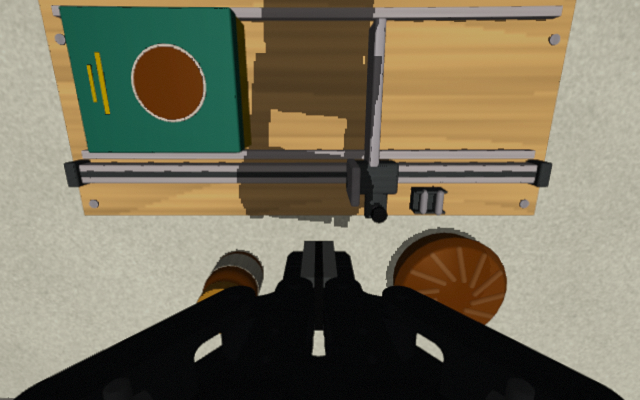

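The wrist view shows the end caps at (72,173) and (543,173), the push plate near (352,180), the pin cap at (378,213), and the bars at x≈424 and 440. The gift box's right edge is at x≈240.

Run:
```python
from h import *
i=optics.camera_info("wrist")
J=lambda p,z:((ray("wrist",p,z,i)[:,:2]-tJ)@RJ*1000).round(1).tolist()
print(J([(72,161),(543,162)],.038),"corn",J([(84,215),(534,215)],.012),"bars",J([(424,200),(440,200)],.022),"plate",J([(353,161),(353,206)],.091),J([(353,206)],.036),"pin",J([(378,213)],.07),"blade",J([(381,25),(378,150)],.057),"box",J([(232,12),(240,150)],.068))
print(np.array(i["T"])[:3,3])
f=cv2.imread("pics/w1.png");cv2.imwrite("pics/w1c.png",cv2.resize(f[130:240,320:470],None,fx=5,fy=5,interpolation=cv2.INTER_CUBIC))
```

```text
[[72.4, -237.8], [72.7, 241.4]] corn [[139.0, -256.3], [138.2, 260.5]] bars [[117.7, 129.9], [117.6, 147.5]] plate [[63.0, 42.5], [103.7, 43.7]] [[120.5, 49.8]] pin [[117.1, 70.5]] blade [[-49.6, 66.5], [57.9, 69.7]] box [[-56.7, -58.9], [56.7, -60.0]]
[0.55858693 0.07521684 0.3740474 ]
```

View pics/w1c.png

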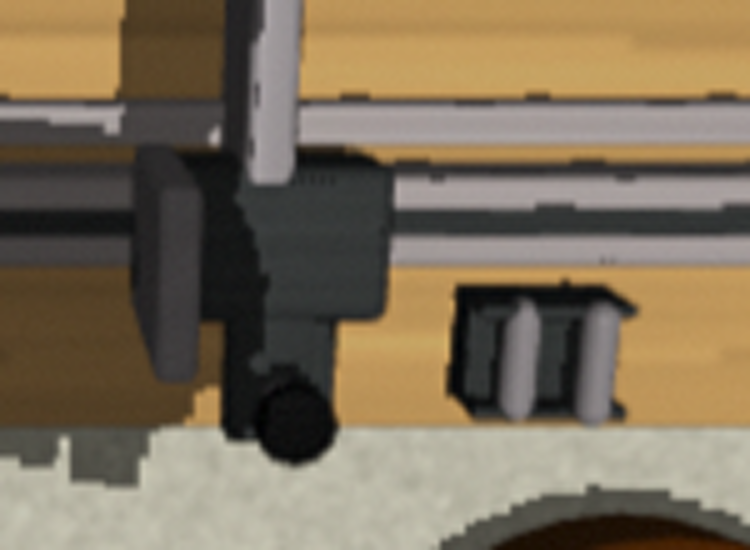

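>>> step_arm(
  targets="0 0 -0.003 0.04 0;0 0 -0.003 0.08 0;0 0 -0.003 0.12 0;0 0 -0.003 0.15 0;0 0 -0.003 0.177 0;0 0 -0.003 0.177 0;0 0 -0.003 0.177 0",
)

```text
clock: 2.87
eef_pos: [0.6286, 0.0734, 0.054]
eef_rot: [-0.024, 1.0, 0.0, -0.001]
wrist_force: [0.6, 0.4, 0.5]
gripper_width: 0.001
gripper_force: 0.0
```

```bash
python3 -c "
from h import *
where();togo(.087,.06,.056)"
```

```text
jig mm [87.1  7.2] 0.054 F jig [0.65 0.41] 2.8667
shift mm [ 0.2 52.8 -2. ] turn -0.06
```

>>> step_arm(
  targets="0 0 0.005 0 0;0 0 0.010 0 0;0 0 0.013 0 0;0 0 0.015 0 0;0 0 0.017 0 0;0 0 0.019 0 0;0 0 0.021 0 0;0 0 0.023 0 0;0 0 0.025 0 0;0 0 0.027 0 0;0 0 0.029 0 0;0 0 0.029 0 0",
)

```text
clock: 3.87
eef_pos: [0.6274, 0.1031, 0.0543]
eef_rot: [-0.024, 1.0, 0.0, 0.0]
wrist_force: [0.7, -0.2, 0.1]
gripper_width: -0.0
gripper_force: 0.0
```

```bash
python3 -c "
from h import *
where()"
```

```text
jig mm [87.2 37. ] 0.0543 F jig [ 0.71 -0.2 ] 3.8667
```

```bash
cat >> h.py <<'E'
def blade(z=.057):
    f=optics.grab_frame("top"); i=optics.camera_info("top"); ys=[]
    for jx in (-30,-20,-10):
        y=np.arange(0,.2,.0005); P=np.c_[(tJ+np.c_[np.full_like(y,jx/1e3),y]@RJ.T),np.full_like(y,z)]
        q=proj("top",P,i).astype(np.float32)
        v=cv2.remap(f,q[:,0].reshape(1,-1),q[:,1].reshape(1,-1),cv2.INTER_LINEAR)[0].astype(int)
        sc=v[:,0]-v[:,2]           # red-blue: wood high, steel low
        lo=sc<25; ys.append((round(y[lo].min()*1000,1),round(y[lo].max()*1000,1)) if lo.any() else None)
    print("blade",ys)
E
python3 -c "
from h import *
blade()
a=cv2.imread('pics/top0.png')[:,:,::-1]
_g=optics.grab_frame; optics.grab_frame=lambda n:np.ascontiguousarray(a)
blade()
optics.grab_frame=_g
snap('wrist','pics/w2.png')"
```

```text
blade [(np.float64(35.5), np.float64(199.5)), (np.float64(33.0), np.float64(199.5)), (np.float64(31.5), np.float64(199.5))]
blade [(np.float64(55.0), np.float64(69.0)), (np.float64(54.5), np.float64(69.0)), (np.float64(56.0), np.float64(69.0))]
```

View pics/w2.png

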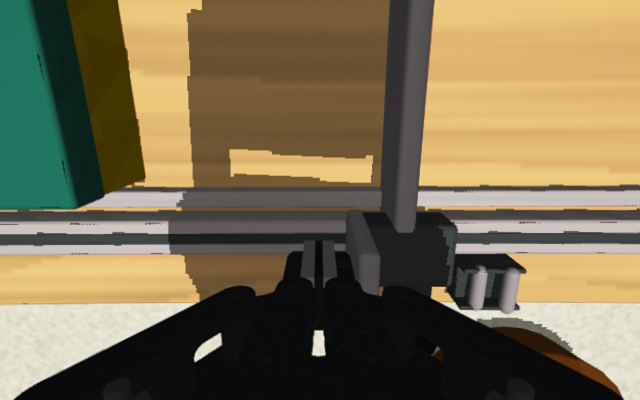

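The wrist view shows the fingertips at x 303–337, the plate's -y edge at x≈348, the pin mechanism behind it, and the bars at x 478 and 510.

Run:
```python
from h import *
i=optics.camera_info("wrist")
J=lambda p,z:((ray("wrist",p,z,i)[:,:2]-tJ)@RJ*1000).round(1).tolist()
print("plate top -y edge",J([(349,212),(361,285)],.091),"low",J([(346,212)],.036),"blade",J([(386,100),(393,10)],.057),"bars",J([(478,285),(510,285)],.022),"tip",J([(303,245),(337,245)],.054))
print(i["intrinsics"], np.array(i["T"])[:3,3])
f=cv2.imread("pics/w2.png")
```

```text
plate top -y edge [[51.8, 48.2], [79.2, 53.2]] low [[69.6, 52.1]] blade [[15.3, 65.3], [-16.8, 66.0]] bars [[119.3, 132.1], [119.2, 150.7]] tip [[79.9, 30.8], [79.9, 46.7]]
[[329.24041281   0.         318.35044045]
 [  0.         329.24041281 200.10742941]
 [  0.           0.           1.        ]] [0.55791255 0.10063291 0.19600515]
```

>>> step_arm(
  targets="0 0 0.003 0 0;0 0 0.006 0 0;0 0 0.009 0 0;0 0 0.012 0 0;0 0 0.015 0 0;0 0 0.018 0 0;0 0 0.021 0 0;0 0 0.024 0 0;0 0 0.027 0 0;0 0 0.030 0 0;0 0 0.032 0 0;0 0 0.034 0 0;0 0 0.036 0 0",
)

```text
clock: 5.05
eef_pos: [0.6256, 0.1389, 0.0543]
eef_rot: [-0.024, 1.0, -0.0, -0.0]
wrist_force: [-0.6, -1.8, -1.0]
gripper_width: 0.003
gripper_force: 0.8
```

```bash
python3 -c "
from h import *
where()
i=optics.camera_info('wrist')
f=snap('wrist','pics/w3.png')
cv2.imwrite('pics/w3c.png',cv2.resize(cv2.imread('pics/w3.png')[180:340,270:530],None,fx=3,fy=3))"
```

```text
jig mm [87.2 72.8] 0.0543 F jig [-0.68 -1.73] 5.05
```

View pics/w3c.png

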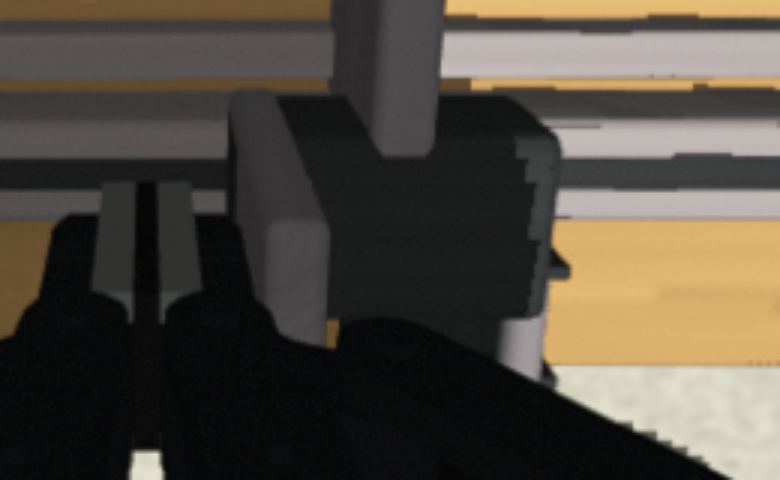

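The fingers are against the plate and the force matches sliding friction. The notch should be about 22 mm further on.

>>> step_arm(
  targets="0 0 0.002 0 0;0 0 0.004 0 0;0 0 0.006 0 0;0 0 0.008 0 0;0 0 0.009 0 0;0 0 0.010 0 0",
)

```text
clock: 5.6
eef_pos: [0.6251, 0.1487, 0.0544]
eef_rot: [-0.024, 1.0, -0.0, -0.0]
wrist_force: [-1.7, -2.6, -0.6]
gripper_width: 0.001
gripper_force: 1.3
```

>>> step_arm(
  targets="0 0 0.001 0 0;0 0 0.002 0 0",
)

```text
clock: 5.77
eef_pos: [0.625, 0.1509, 0.0544]
eef_rot: [-0.024, 1.0, 0.0, 0.0]
wrist_force: [-0.7, -2.1, 0.4]
gripper_width: -0.005
gripper_force: 0.7
```

>>> step_arm(
  targets="0 0 0.001 0 0;0 0 0.002 0 0",
)

```text
clock: 5.93
eef_pos: [0.6251, 0.153, 0.0544]
eef_rot: [-0.024, 1.0, 0.0, 0.0]
wrist_force: [0.2, -0.6, -0.3]
gripper_width: 0.001
gripper_force: 0.2
```

>>> step_arm(
  targets="0 0 0.001 0 0",
)

```text
clock: 6.02
eef_pos: [0.625, 0.154, 0.0544]
eef_rot: [-0.024, 1.0, 0.0, 0.0]
wrist_force: [0.2, 0.1, -0.4]
gripper_width: 0.001
gripper_force: 0.0
```

>>> step_arm(
  targets="0 0 0.001 0 0",
)

```text
clock: 6.1
eef_pos: [0.625, 0.155, 0.0545]
eef_rot: [-0.024, 1.0, 0.0, 0.0]
wrist_force: [0.6, -0.5, -0.0]
gripper_width: -0.0
gripper_force: 0.0
```

>>> step_arm(
  targets="0 0 0.001 0 0",
)

```text
clock: 6.18
eef_pos: [0.6249, 0.1559, 0.0544]
eef_rot: [-0.024, 1.0, 0.0, 0.0]
wrist_force: [0.5, 0.6, -0.0]
gripper_width: -0.0
gripper_force: 0.0
```

The force rose and then fell to zero, so the stop has probably jumped into the notch. I'll back off, rise and check.

>>> step_arm(
  targets="0 0 -0.02 0 0;0 0 -0.04 -0.03 0;0 0 -0.06 -0.07 0;0 0 -0.06 -0.11 0;0 0 -0.06 -0.13 0;0 0 -0.06 -0.13 0;0 0 -0.06 -0.13 0",
)

```text
clock: 6.77
eef_pos: [0.628, 0.0958, 0.1853]
eef_rot: [-0.024, 1.0, -0.0, 0.001]
wrist_force: [-0.2, -0.7, -0.9]
gripper_width: -0.0
gripper_force: 0.0
```

```bash
python3 -c "
from h import *
where();togo(-.001,-.235,.20)
snap('wrist','pics/w4.png')
cv2.imwrite('pics/w4c.png',cv2.resize(cv2.imread('pics/w4.png')[130:270,330:530],None,fx=4,fy=4,interpolation=cv2.INTER_CUBIC))"
```

```text
jig mm [87.6 29.7] 0.1853 F jig [-0.28 -0.72] 6.7667
shift mm [  88.4 -264.7  -14.8] turn -0.03
```

View pics/w4c.png

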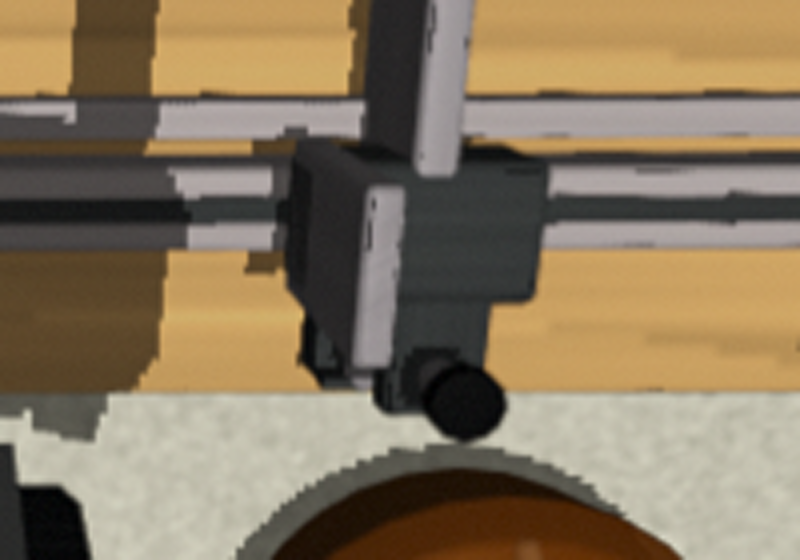

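The crop shows the carriage over the notch block, the pin cap at crop (465,402), and the plate's top edge at crop (365,190). I'll measure its position against the bars.

Run:
```python
from h import *
i=optics.camera_info("wrist")
J=lambda p,z:((ray("wrist",p,z,i)[:,:2]-tJ)@RJ*1000).round(1).tolist()
c=lambda x,y:(x/4+330-.4,y/4+130-.4)
print("pin",J([c(465,402)],.07),"plate",J([c(368,190),c(355,365)],.091),"blade top",J([c(427,10),c(414,170)],.057),"corner y",J([c(100,392)],.012))
where(); blade()
```

```text
pin [[116.0, 136.3]] plate [[67.0, 105.8], [100.5, 106.2]] blade top [[37.5, 125.2], [69.9, 125.7]] corner y [[135.7, 67.7]]
jig mm [86.9 29.8] 0.1837 F jig [-0.61  0.15] 6.8167
blade [(np.float64(43.5), np.float64(199.5)), (np.float64(42.0), np.float64(199.5)), (np.float64(40.5), np.float64(199.5))]
```

The pin is at jig y≈136 against a notch at ≈137. I'll confirm the click with a gentle push, where a latched stop should show a rising force.

>>> step_arm(
  targets="0 0 0 0.04 0;0 0 0 0.08 0;0 0 0.0 0.11 0;0 0 0.02 0.13 0;0 0 0.045 0.13 0;0 0 0.056 0.13 0;0 0 0.058 0.13 0;0 0 0.059 0.13 0;0 0 0.060 0.13 0;0 0 0.060 0.13 0",
)

```text
clock: 7.7
eef_pos: [0.6251, 0.1549, 0.0548]
eef_rot: [-0.024, 1.0, -0.0, 0.0]
wrist_force: [0.1, -0.5, 0.4]
gripper_width: -0.005
gripper_force: 0.0
```

>>> step_arm(
  targets="0 0 0.001 0 0",
)

```text
clock: 7.78
eef_pos: [0.625, 0.1558, 0.0547]
eef_rot: [-0.023, 1.0, -0.0, 0.0]
wrist_force: [-0.8, -0.0, -0.4]
gripper_width: -0.002
gripper_force: 0.0
```

>>> step_arm(
  targets="0 0 0.001 0 0",
)

```text
clock: 7.87
eef_pos: [0.6249, 0.1571, 0.0546]
eef_rot: [-0.024, 1.0, -0.0, 0.0]
wrist_force: [0.7, -0.7, -0.4]
gripper_width: -0.0
gripper_force: 0.1
```

>>> step_arm(
  targets="0 0 0.0007 0 0",
)

```text
clock: 7.95
eef_pos: [0.6249, 0.1574, 0.0546]
eef_rot: [-0.024, 1.0, -0.001, 0.0]
wrist_force: [0.2, -6.9, 0.6]
gripper_width: -0.003
gripper_force: 3.4
```

>>> step_arm(
  targets="0 0 0.0007 0 0",
)

```text
clock: 8.03
eef_pos: [0.6249, 0.1576, 0.0546]
eef_rot: [-0.024, 1.0, -0.001, 0.0]
wrist_force: [0.5, -9.9, 1.9]
gripper_width: 0.003
gripper_force: 4.9
```

>>> step_arm(
  targets="0 0 0.0005 0 0",
)

```text
clock: 8.12
eef_pos: [0.6249, 0.1577, 0.0546]
eef_rot: [-0.024, 1.0, -0.001, 0.0]
wrist_force: [-1.1, -10.4, 3.2]
gripper_width: 0.002
gripper_force: 5.7
```

At 10 N the stop holds with no further motion, so it is against the far bar and latched. Next I'll retreat and go behind the gift box.

>>> step_arm(
  targets="0 0 -0.015 0 0;0 0 -0.04 -0.02 0;0 0 -0.06 -0.06 0;0 0 -0.06 -0.10 0;0 0.02 -0.095 -0.10 0;0 0.04 -0.13 -0.10 0;0 0.06 -0.165 -0.10 0;0 0.075 -0.20 -0.10 0;0 0.087 -0.235 -0.10 0;0 0.088 -0.27 -0.10 0;0 0.088 -0.30 -0.10 0;0 0.088 -0.327 -0.10 0;0 0.088 -0.327 -0.10 0;0 0.088 -0.327 -0.06 0;0 0.088 -0.327 -0.03 0;0 0.088 -0.327 -0.03 0;0 0.088 -0.327 -0.03 0",
)

```text
clock: 9.53
eef_pos: [0.5519, -0.1711, 0.0841]
eef_rot: [-0.024, 1.0, 0.001, -0.001]
wrist_force: [0.4, 0.8, 0.2]
gripper_width: -0.0
gripper_force: 0.0
```

```bash
python3 -c "
from h import *
where();togo(-.001,-.235,.034)
snap('top','pics/t5.png'); i=optics.camera_info('wrist'); snap('wrist','pics/w5.png')
a=cv2.imread('pics/t5.png')[120:240,170:390]; a=cv2.resize(a,None,fx=2.9,fy=2.9)
b=cv2.imread('pics/w5.png')[:,:]; b=cv2.resize(b,None,fx=.6,fy=.6)[:,:]
c=np.zeros((590,640,3),np.uint8); c[:348,:638]=a[:348]; c[350:590,:384]=b; cv2.imwrite('pics/c5.png',c)"
```

```text
jig mm [  -1.4 -233.2] 0.0841 F jig [0.46 0.75] 9.5333
shift mm [-0.5 -1.9 50.1] turn -0.03
```

View pics/c5.png

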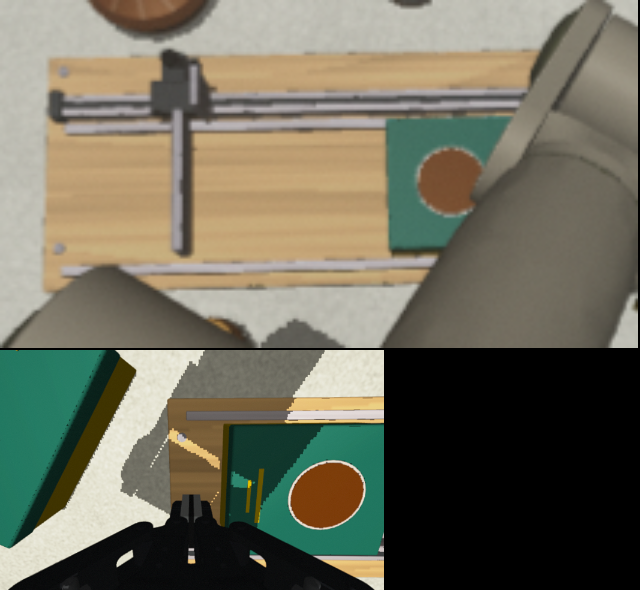

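The picture shows the stop over the notch block, and the fingers behind the box with a clear gap and nothing in the way. I'll lower and push slowly.

>>> step_arm(
  targets="0 0 -0.002 0.025 0;0 0 -0.002 0.048 0;0 0 -0.002 0.048 0;0 0 0.005 0.048 0;0 0 0.009 0.048 0;0 0 0.013 0.048 0;0 0 0.017 0.048 0;0 0 0.021 0.048 0;0 0 0.025 0.048 0;0 0 0.03 0.048 0;0 0 0.035 0.048 0;0 0 0.04 0.048 0",
)

```text
clock: 10.63
eef_pos: [0.5506, -0.131, 0.0366]
eef_rot: [-0.024, 1.0, -0.0, 0.0]
wrist_force: [-0.3, -2.2, 2.4]
gripper_width: -0.0
gripper_force: 1.6
```

```bash
python3 -c "
from h import *
where()
print('blade y',((ray('top',[(179/2.9+170,150/2.9+120)],.057)[0,:2]-tJ)@RJ*1000).round(1),'box front',((ray('top',[(387/2.9+170,180/2.9+120)],.07)[0,:2]-tJ)@RJ*1000).round(1))"
```

```text
jig mm [  -0.8 -193.1] 0.0366 F jig [-0.38 -2.16] 10.6333
blade y [ 34.  125.9] box front [ -0.  -62.5]
```

>>> step_arm(
  targets="0 0 0.006 0 0;0 0 0.012 0 0;0 0 0.018 0 0;0 0 0.024 0 0;0 0 0.030 0 0;0 0 0.036 0 0;0 0 0.042 0 0;0 0 0.048 0 0;0 0 0.054 0 0;0 0 0.060 0 0;0 0 0.066 0 0;0 0 0.072 0 0;0 0 0.078 0 0;0 0 0.084 0 0;0 0 0.090 0 0;0 0 0.096 0 0;0 0 0.102 0 0;0 0 0.108 0 0;0 0 0.112 0 0;0 0 0.115 0 0",
)

```text
clock: 12.3
eef_pos: [0.5449, -0.0159, 0.0363]
eef_rot: [-0.024, 1.0, 0.0, -0.0]
wrist_force: [-0.1, -2.4, 3.0]
gripper_width: 0.001
gripper_force: 1.6
```

>>> step_arm(
  targets="0 0 0.003 0 0;0 0 0.006 0 0;0 0 0.009 0 0;0 0 0.012 0 0;0 0 0.015 0 0;0 0 0.018 0 0;0 0 0.021 0 0;0 0 0.024 0 0;0 0 0.026 0 0;0 0 0.028 0 0",
)

```text
clock: 13.13
eef_pos: [0.5436, 0.0118, 0.0363]
eef_rot: [-0.024, 1.0, 0.0, -0.0]
wrist_force: [-0.9, -2.0, 1.0]
gripper_width: -0.001
gripper_force: 1.4
```

Run:
```python
from h import *
where(); f=snap('top','pics/t6.png')
i=optics.camera_info('wrist'); snap('wrist','pics/w6.png')
h=cv2.cvtColor(f,cv2.COLOR_RGB2HSV); m=((h[...,0]>70)&(h[...,0]<95)&(h[...,1]>90)).astype(np.uint8)
m[:,:215]=0;m[:,345:]=0;m[:150]=0;m[215:]=0
# front (left) edge of teal on rows
for r in (170,180,190,198):
    c=np.where(m[r])[0]
    if len(c): print(r,((ray('top',[(c.min()-.5,r)],.07)[0,:2]-tJ)@RJ*1000).round(1))
```

```text
jig mm [ -0.9 -50.1] 0.0363 F jig [-1.   -1.95] 13.1333
170 [ 35.2 100.6]
180 [  8.6 100.5]
190 [-17.8 100.3]
198 [-38.8 100.2]
```

>>> step_arm(
  targets="0 0 0.002 0 0;0 0 0.004 0 0;0 0 0.006 0 0;0 0 0.008 0 0;0 0 0.010 0 0;0 0 0.012 0 0;0 0 0.014 0 0;0 0 0.015 0 0;0 0 0.016 0 0",
)

```text
clock: 13.98
eef_pos: [0.5428, 0.0277, 0.0363]
eef_rot: [-0.024, 1.0, 0.0, -0.0]
wrist_force: [0.3, -1.2, -1.0]
gripper_width: 0.0
gripper_force: 0.6
```

>>> step_arm(
  targets="0 0 0.001 0 0",
)

```text
clock: 14.07
eef_pos: [0.5427, 0.0286, 0.0363]
eef_rot: [-0.024, 1.0, 0.0, -0.0]
wrist_force: [-0.3, -1.0, -0.7]
gripper_width: 0.0
gripper_force: 0.6
```

>>> step_arm(
  targets="0 0 0.001 0 0",
)

```text
clock: 14.15
eef_pos: [0.5427, 0.0295, 0.0363]
eef_rot: [-0.024, 1.0, 0.0, -0.0]
wrist_force: [0.1, -0.7, -0.2]
gripper_width: 0.0
gripper_force: 0.6
```

>>> step_arm(
  targets="0 0 0.0007 0 0",
)

```text
clock: 14.23
eef_pos: [0.5427, 0.0303, 0.0363]
eef_rot: [-0.024, 1.0, 0.0, -0.0]
wrist_force: [-0.7, -1.2, -1.1]
gripper_width: -0.003
gripper_force: 0.6
```

>>> step_arm(
  targets="0 0 0.001 0 0",
)

```text
clock: 14.32
eef_pos: [0.5427, 0.0312, 0.0364]
eef_rot: [-0.024, 1.0, -0.0, 0.0]
wrist_force: [0.7, -0.5, -0.5]
gripper_width: -0.001
gripper_force: 0.6
```

>>> step_arm(
  targets="0 0 0.0008 0 0",
)

```text
clock: 14.4
eef_pos: [0.5427, 0.032, 0.0363]
eef_rot: [-0.024, 1.0, -0.0, 0.0]
wrist_force: [0.0, -0.7, -1.0]
gripper_width: -0.003
gripper_force: 0.6
```

>>> step_arm(
  targets="0 0 0.0008 0 0",
)

```text
clock: 14.48
eef_pos: [0.5426, 0.0328, 0.0364]
eef_rot: [-0.024, 1.0, -0.0, -0.0]
wrist_force: [0.2, -1.8, -0.2]
gripper_width: -0.002
gripper_force: 1.2
```

>>> step_arm(
  targets="0 0 0.0006 0 0",
)

```text
clock: 14.57
eef_pos: [0.5427, 0.0331, 0.0365]
eef_rot: [-0.024, 1.0, -0.0, 0.0]
wrist_force: [1.0, -5.3, -1.8]
gripper_width: 0.001
gripper_force: 3.0
```

>>> step_arm(
  targets="0 0 0.0006 0 0",
)

```text
clock: 14.65
eef_pos: [0.5427, 0.0333, 0.0365]
eef_rot: [-0.024, 1.0, -0.001, 0.0]
wrist_force: [0.2, -8.4, -0.9]
gripper_width: -0.002
gripper_force: 4.3
```

>>> step_arm(
  targets="0 0 0.0005 0 0",
)

```text
clock: 14.73
eef_pos: [0.5427, 0.0335, 0.0365]
eef_rot: [-0.024, 1.0, -0.001, 0.0]
wrist_force: [-0.3, -11.0, -0.3]
gripper_width: 0.001
gripper_force: 5.4
```

The box is pressed against the stop, and the stop holds at 11 N. I'll back straight off and lift clear.

>>> step_arm(
  targets="0 0 -0.002 0 0;0 0 -0.01 0 0;0 0 -0.03 0 0;0 0 -0.05 -0.02 0;0 0 -0.08 -0.06 0;0 0 -0.115 -0.10 0;0 0 -0.15 -0.14 0;0 0 -0.18 -0.15 0;0 0 -0.18 -0.15 0;0 0 -0.18 -0.15 0",
)

```text
clock: 15.57
eef_pos: [0.5519, -0.1491, 0.1891]
eef_rot: [-0.022, 1.0, -0.001, 0.002]
wrist_force: [0.2, -0.2, -0.0]
gripper_width: -0.002
gripper_force: 0.0
```

Run:
```python
from h import *
where(); snap('top','pics/t7.png'); snap('scene','pics/s7.png')
a=cv2.resize(cv2.imread('pics/t7.png')[120:230,175:365],None,fx=3.4,fy=3.4,interpolation=cv2.INTER_CUBIC)[:,:646]
b=cv2.imread('pics/s7.png')[150:310,260:540]; b=cv2.resize(b,None,fx=1.3,fy=1.3)
c=np.zeros((590,646,3),np.uint8); c[:a.shape[0],:a.shape[1]]=a; c[376:376+b.shape[0],:b.shape[1]]=b; cv2.imwrite('pics/c7.png',c)
```

```text
jig mm [  -0.3 -211.3] 0.1891 F jig [ 0.2  -0.24] 15.5667
```

View pics/c7.png

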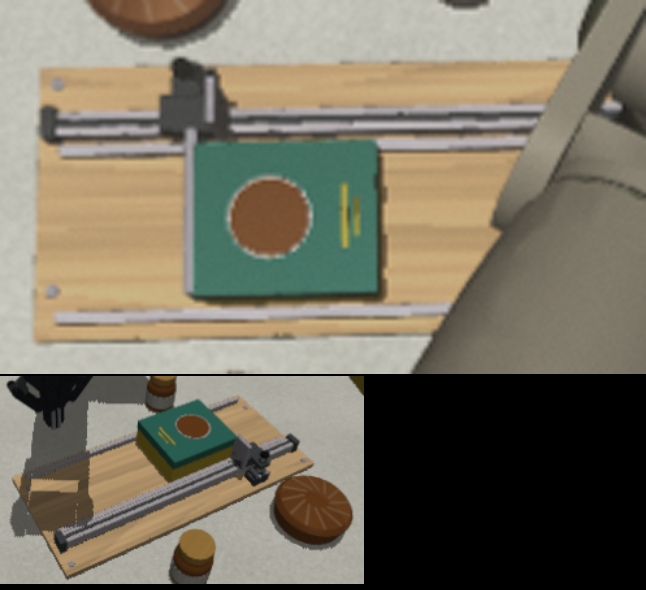

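The box lies flat in the lane with its front against the blade. The stop is over the notch block, the jars and sweet box are where they were, and the arm is clear.

```bash
python3 -c "
from h import *
print(job.hand_in())"
```

```text
the job is handed in; nothing more can be done
None
```

The stop is clicked into the notch, where it held a push of about 10 N. The gift box sits flat against its blade, the jars and sweet box look undisturbed, and the job is handed in at about 16 s; no verdict was returned.

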